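# Hang a plate carrier on the drying rail

## Robot

A 6-joint arm with a two-finger parallel gripper is mounted at the origin on a cart in front of the work surface, level with it; the furniture and walls round the work are solid. World frame = base frame: x ahead of the robot, y to its left, z up, the work surface at z = 0. Lengths are in m, angles in rad, forces in N, time in s.
With the tool pointing down it reaches from about 0.275 to 1 m from the base axis. Payload 8.4 kg.
Tool frame: the origin (TCP) lies on the centre line of the jaws, within the pads' length; the fingertips stand 17 mm ahead of it and the grasp point (between the pads) lies 2 mm behind it (bot.tcp_to_tips is the z of the fingertips in the tool frame, in m); z points along the fingers, y is the line along which they close (so a half turn about z gives the same grasp; the last joint's range is limited). The gripper opens to 85 mm and grips with 20 to 120 N. Pads are 22 mm wide; open, the fingers measure 114 mm over their backs; the gripper's body (76 mm by 85 mm) begins 54 mm behind the grasp point. The pads swing forward as they close: fully open they stand 13 mm farther back than shut.
Start: joints at [1.295, 0.353, 1.633, -0, 1.155, -0.002], TCP at [0.169, 0.602, 0.248] pointing down, gripper open.
Joint ranges: [-2.63, 2.63], [-0.92, 2.1], [0.06, 2.66], [-1.3, 4.44], [0, 2.69], [-3.02, 3.02]. Speed limits (rad/s): [2.22, 2.22, 2.79, 3.14, 3.14, 3.14].

## Interface

Orientations are given as a unit quaternion [x, y, z, w].
In Python, from workcell import bot, hand, kinematics, get_obs, vision, hand_in gives the robot as it stands. The module is installed in compiled form; this text tells all that it offers. Calls block until the motion is done:
- bot.reach(position, orientation): joint-space move of the TCP to a pose.
- bot.servo_line(position, ori=None, velocity=0.15): straight line of the TCP; ori=None keeps the orientation; velocity is the mean speed in m/s.
- bot.goto_joints(angles): joint-space move.
- hand.move_gripper(opening, strength=None): finger opening in m; strength is the grip in N (None keeps the last); returns when the fingers have stopped.
- bot.dwell(seconds).
- kinematics.solve_ik(position, orientation): joint angles nearest the present ones, or None.
- get_obs(): the state.
- vision.read_camera(name): name is "scene" or "side" or "wrist"; returns a dict with "frame" (400x640x3 uint8, red, green, blue), "intrinsics" (3x3 intrinsics, pixels), "view" (4x4, takes a point from world to camera coordinates). Camera axes: x right, y down, z forward; pixel columns grow to the right and rows downward; lengths in m; the calibration is good to about 2 mm. A picture is of the moment at which its call begins. There is no depth.
A pose or a line that the arm cannot do raises bot.IKError and nothing moves.
- hand_in(): hands the job in; it is judged then, once.
The state is a dict: "time_s": time; "joint_pos": joint angles; "joint_vel": joint speeds; "joint_efforts": joint torques, N m; "position": TCP position; "orientation": TCP orientation; "wrist_force": force on the tool from outside, world axes, zero at the start; "ft_torque": the same for the moment, N m; "gripper_width": finger opening in m; "grip_force": force on a finger pad.
Only numpy, scipy, OpenCV 4.12 (cv2) and the standard library are available. Lean on these libraries where they do the work, as an engineer would, in place of code of your own. Each camera call takes 0.05 s, during which the arm holds its last target. There are 200 camera calls.

## Task

Hang the glass-plate carrier that stands on the bench on the drying rail: lift its hook over the rail's front lip, lower it into the groove behind, and feel along the groove until the hook sinks fully into the free locating notch. Work gently, for the plates and rail are delicate: do not press or knock the carrier hard against the rail, and leave the carrier already hanging there as it is. Let go with the carrier hanging straight and still.

Things in the scene. Friction and masses are not known exactly. Their poses are not given: they have to be found in the camera images.
- carrier: Plate carrier on the bench: steel rack 50x64x76 mm (x,y,z) with four glass plates, bent steel hook above, black plastic grip on top; 206 mm high, 0.2 to 0.35 kg, hangs plumb from its nose. Origin: centre of the underside, below nose and grip. z up; y along the hook's 22 mm width (to lie along the rail); -x is the side of the hook's neck (goes to the rail's front, toward the robot).
- hook_foot (a point): Lowest point of the hook's nose, 120 mm above the carrier's origin. The hook is a C open to +x: neck at x -25 to -21 mm, from the rack's top (z 76 mm) up to a bridge (underside z 145 mm) that runs back to the nose. The nose hangs from the bridge: 7 mm thick (x -3.5 to 3.5 mm), 22 mm wide (y), rounded foot.
- grip (a point): Where to grip: on the carrier's black block, 12 mm thick (its x) and 28 mm wide (its y), from 160 to 206 mm above the carrier's origin. This point is 192 mm above the origin, 72 mm straight above hook_foot; gripped here, fingertips 19 mm lower stay above the rail. Held across the 28 mm (fingers closing along the rail) the carrier does not tip as it is slid.
- drying_rail: Fixed aluminium channel 330 mm long (along y) on 20 mm posts at y +-153 mm, over a drip tray with a rim 18 mm high. Origin: bench level under its middle; z up, -x is the front (robot side). Groove x -5 to 5 mm, floor 171 mm high; front lip x -9 to -5 mm, rounded top 185 mm high; back wall x 5 to 9 mm, top 200 mm; underside 157 mm. The nose has 1.5 mm play each side. Rail and strip do not give way.
- groove (a point): Middle of the groove's floor, 171 mm above drying_rail's origin, same axes. The free locating notch in this floor is 30 mm long (y), 6 mm deep (165 mm high), groove-wide; a carrier is home only there. It is in a hand-set strip: its middle lies anywhere from y 0 to +70 mm, not measured; feel for it (the hook sinks 6 mm). Other floor from y -88 to +165 mm is level within 0.5 mm.
- hung_carrier: Second carrier of the same kind, already hanging in another notch at y = -103 mm of the rail, near its right-hand end; leave it there. Origin: centre of its underside.
There are look-alikes about, which are no part of the job. What is shaped like the carrier but green or pink is not meant.

How it is judged:
By the outcome, as a careful person would: the job done as asked, in the order asked, and still so for the second after the job is handed in, with the robot touching nothing.
It also fails if it takes over 72 s, if anything falls off the work surface, if the arm or the gripper's body presses on something with over 40 N, if the wrist force passes 120 N, or if a joint passes its speed limit or range.

## Working session

There is one attempt and no reset: what is moved stays moved. The work goes in short steps, each a Python script; the robot and the scene stay as the last script left them, time stands still between calls to the robot, and variables do not carry over. Pictures are saved under pics/ and viewed, at most 10 in all, crops included, and the job is handed in when it is done.

```bash
mkdir -p pics
python3 - <<'E'
from workcell import bot,hand,kinematics,get_obs,vision
import cv2,numpy as np
for n in("scene","side","wrist"):
    r=vision.read_camera(n); cv2.imwrite(f"pics/{n}0.png",r["frame"][:,:,::-1]); np.savez(f"{n}.npz",K=r["intrinsics"],V=r["view"])
    V=r["view"]; print(n,r["intrinsics"].tolist(),(-V[:3,:3].T@V[:3,3]).round(3),V[2,:3].round(2))
o=get_obs(); print(o["time_s"],o["position"],o["orientation"],o["wrist_force"],o["gripper_width"],bot.tcp_to_tips)
E
```

```text
scene [[389.96358411295205, 0.0, 317.6732615204407], [0.0, 389.96358411295205, 204.641616596842], [0.0, 0.0, 1.0]] [-0.223 -0.685  0.623] [ 0.64  0.65 -0.42]
side [[484.34787124128513, 0.0, 312.24498771166253], [0.0, 484.34787124128513, 204.4714686152386], [0.0, 0.0, 1.0]] [-0.524  1.459  0.955] [ 0.54 -0.73 -0.42]
wrist [[341.19937070516625, 0.0, 323.73917091744903], [0.0, 341.19937070516625, 194.81669138178893], [0.0, 0.0, 1.0]] [0.1   0.621 0.374] [ 0.26 -0.08 -0.96]
0.15 [0.16888606 0.60137575 0.24770662] [ 1.36460146e-01  9.90645396e-01 -5.66442247e-04 -8.16645875e-05] [ 0.20990062 -0.68485315  0.7312928 ] 0.0853938642631276 0.017
```

View pics/scene0.png

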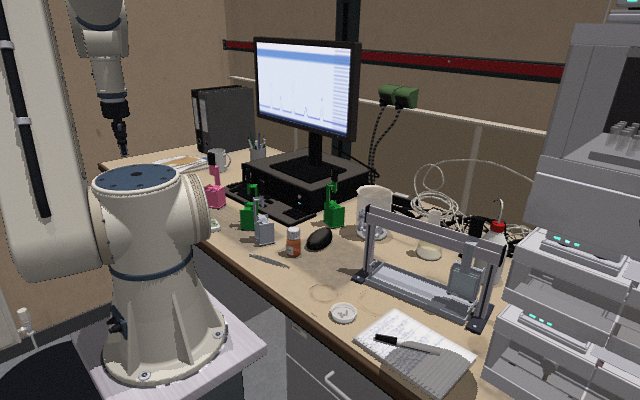

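View pics/side0.png

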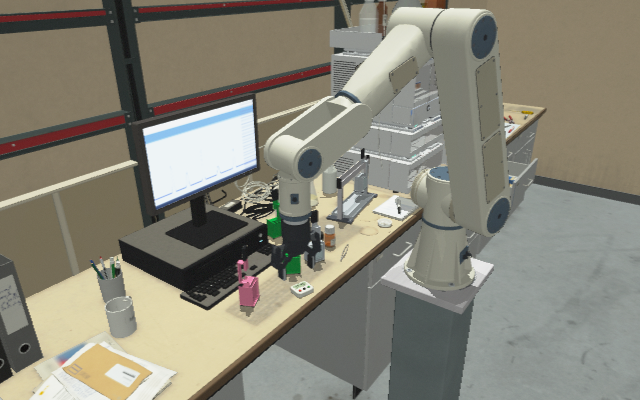

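The scene picture shows the grey carrier at about (263,230), next to a green look-alike at (248,215). The rail runs from (370,212) to (498,240), with the hung carrier at (463,280). I'll enlarge this area.

Run:
```python
import cv2
a=cv2.imread("pics/scene0.png")
cv2.imwrite("pics/c1.png",cv2.resize(a[165:335,225:515],(783,459),interpolation=cv2.INTER_CUBIC))
```

```text
(no output)
```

View pics/c1.png

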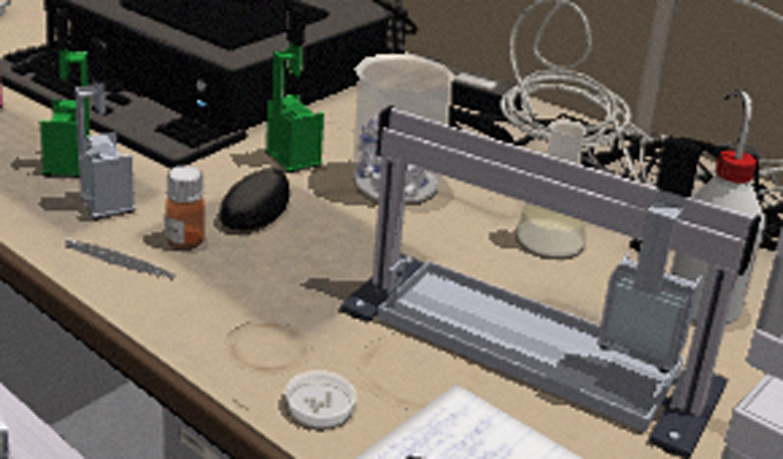

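The crop shows the grey carrier's base near crop (108,203). The rail's feet are near (365,303) and (688,425), with the front lip running between its two ends. I'll get rough positions from these and then look with the wrist camera.

```bash
cat > h.py <<'E'
import numpy as np,cv2
from scipy.spatial.transform import Rotation as R
def cam(n): d=np.load(n+".npz"); return d["K"],d["V"]
def ray(K,V,u,v,z):
    d=V[:3,:3].T@np.linalg.solve(K,[u,v,1]); c=-V[:3,:3].T@V[:3,3]; return c+d*(z-c[2])/d[2]
def proj(K,V,P):
    q=(V[:3,:3]@np.atleast_2d(P).T+V[:3,3:4]); q=K@q; return (q[:2]/q[2]).T
def down(yaw): # tool z down, finger-closing line (tool y) at world angle yaw+90deg
    return (R.from_euler('z',yaw)*R.from_quat([1,0,0,0])).as_quat()
def rel(o): # camera pose in tool
    pass
def snap(n,f):
    from workcell import vision
    r=vision.read_camera(n); cv2.imwrite(f"pics/{f}.png",r["frame"][:,:,::-1]); np.savez(f+".npz",K=r["intrinsics"],V=r["view"])
E
python3 - <<'E'
from h import *
from workcell import kinematics
K,V=cam("scene")
f=lambda x,y,z:ray(K,V,225+x/2.7,165+y/2.7,z).round(3)
print("carrier",f(108,203,0),"grip?",f(97,75,.2))
print("feet",f(365,303,0),f(688,425,0)); print("back wall ends",f(390,107,.2),f(755,218,.2)); print(f(650,355,.045))
V=np.load("wrist.npz")["V"]; Rt=R.from_quat([1.36460146e-01,9.90645396e-01,-5.66442247e-04,-8.16645875e-05]).as_matrix()
c=-V[:3,:3].T@V[:3,3]; print("cam in tool",Rt.T@(c-[0.16888606,0.60137575,0.24770662]),(Rt.T@V[:3,:3].T).round(2))
E
```

```text
carrier [0.41  0.195 0.   ] grip? [0.355 0.128 0.2  ]
feet [ 0.481 -0.139  0.   ] [ 0.55  -0.445  0.   ]
back wall ends [ 0.519 -0.121  0.2  ] [ 0.573 -0.449  0.2  ]
[ 0.556 -0.398  0.045]
cam in tool [ 7.14655442e-02  1.15950541e-04 -1.26266135e-01] [[-0.   -0.96 -0.28]
 [ 1.    0.   -0.  ]
 [ 0.   -0.28  0.96]]
```

Run:
```python
from h import *
from workcell import bot,get_obs
p=get_obs()["position"]; bot.servo_line([p[0]+.05,p[1]-.05,.40],velocity=.3)
bot.reach([.40,.19,.42],down(np.pi)); bot.dwell(.2); snap("wrist","w1")
o=get_obs();print(o["time_s"],o["position"],o["joint_pos"])
bot.reach([.50,-.27,.45],down(np.pi+.17)); bot.dwell(.2); snap("wrist","w2")
o=get_obs();print(o["time_s"],o["position"],o["joint_pos"],o["wrist_force"])
```

```text
2.6083 [0.39991472 0.19053376 0.41988267] [ 4.41185090e-01 -7.26092382e-02  1.75879288e+00  6.58448754e-05
  1.45566477e+00 -1.13051699e+00]
4.5833 [ 0.50022436 -0.26932669  0.4500841 ] [-4.96574463e-01  1.35905670e-01  1.48070653e+00  5.47889455e-05
  1.52483850e+00 -2.23841353e+00] [-0.44597906  0.21136589 -0.22055739]
```

View pics/w1.png

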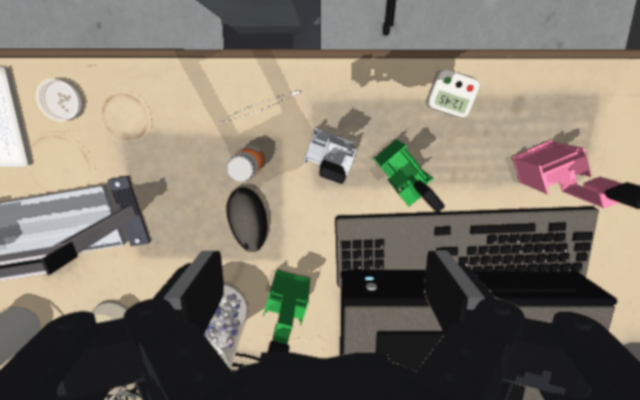

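View pics/w2.png

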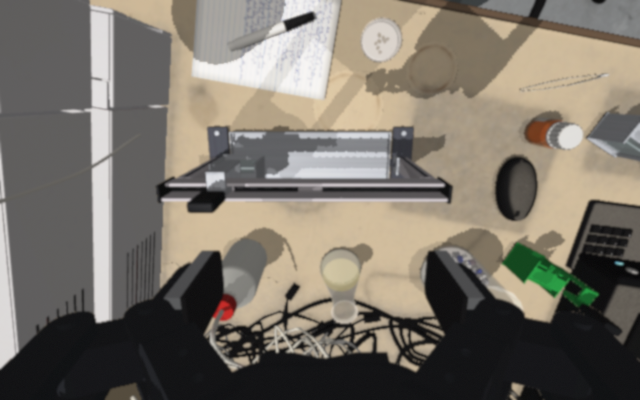

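In w1 the grey carrier has its grip top near (333,173) and rack near (330,145); its neck faces the robot, slightly rotated. In w2 the rail runs horizontally at rows 180–201, columns 160–450. I'll enlarge both.

Run:
```python
import cv2,numpy as np
a=cv2.imread("pics/w1.png")[110:200,290:380];b=cv2.imread("pics/w2.png")[165:215,150:460]
A=cv2.resize(a,None,fx=3.5,fy=3.5,interpolation=2)  # 315x315
l=cv2.resize(b[:,:80],None,fx=5,fy=5,interpolation=2); r=cv2.resize(b[:,-80:],None,fx=5,fy=5,interpolation=2) #400x250
o=np.zeros((570,800,3),np.uint8); o[:250,:400]=l;o[:250,400:]=r;o[252:567,:315]=A
cv2.imwrite("pics/c2.png",o)
```

```text
(no output)
```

View pics/c2.png

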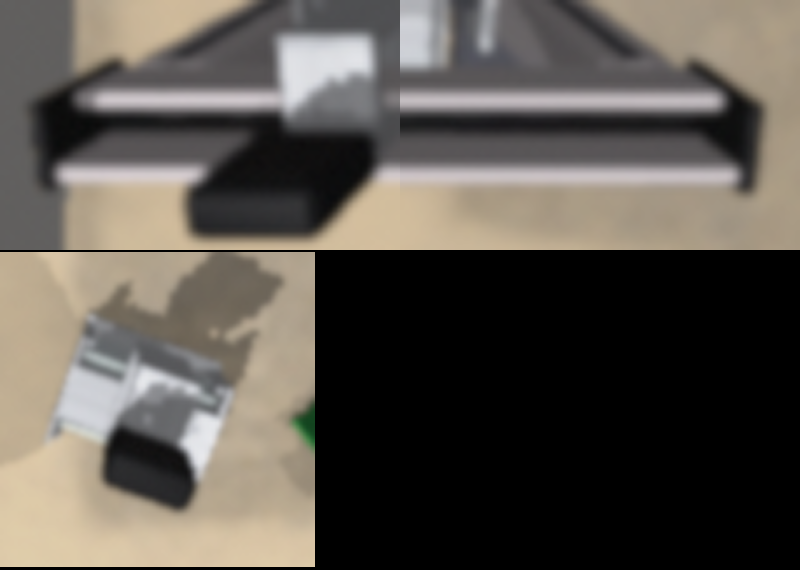

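The rail's back-wall top runs from (161.6,200) to (448,200), and its front-lip top from (167,185) to (444.4,185). The carrier's grip top is centred at about (332.3,175.7), and the rack's front top edge runs (315.7,129.4) to (357.1,148).

Run:
```python
from h import *
K,V=cam("w2")
L=[ray(K,V,u,v,z) for u,v,z in((161.6,200,.2),(448,200,.2),(167,185,.185),(444.4,185,.185))]
for a,b,x in((L[0],L[1],7),(L[2],L[3],-7)):
    d=b-a; print("rail",a.round(4),b.round(4),"len",np.linalg.norm(d).round(4),"yaw",np.arctan2(-d[0],d[1]).round(4),"mid",((a+b)/2).round(4))
    y=np.arctan2(-d[0],d[1]); print(" origin",((a+b)/2)[:2]-np.array([np.cos(y),np.sin(y)])*x/1000)
K,V=cam("w1"); C=lambda x,y,z:ray(K,V,290+x/3.5,110+(y-252)/3.5,z)
for n,p,q,z in(("rack",(90,320),(235,385),.076),("grip",(107,456),(193,487),.206),("gripfar",(105,482),(183,509),.206)):
    a,b=C(*p,z),C(*q,z); d=b-a; print(n,np.linalg.norm(d).round(4),np.arctan2(-d[0],d[1]).round(3),((a+b)/2).round(4))
print("griptop",C(148,482,.206))
for yaw in(-.38,-.40,-.42):
    a=(C(90,320,.076)+C(235,385,.076))/2; print(yaw,a[:2]+.025*np.array([np.cos(yaw),np.sin(yaw)]))
# verify via the scene camera
Ks,Vs=cam("scene"); print(proj(Ks,Vs,L[:4]).round(1).tolist(), proj(Ks,Vs,[C(148,482,.206)]).round(1))
```

```text
rail [ 0.5742 -0.446   0.2   ] [ 0.5179 -0.1206  0.2   ] len 0.3302 yaw 0.1711 mid [ 0.546  -0.2833  0.2   ]
 origin [ 0.53915188 -0.2844891 ]
rail [ 0.5601 -0.447   0.185 ] [ 0.5042 -0.1234  0.185 ] len 0.3284 yaw 0.1711 mid [ 0.5322 -0.2852  0.185 ]
 origin [ 0.53906577 -0.28402595]
rack 0.0623 -0.417 [0.3833 0.208  0.076 ]
grip 0.0267 -0.351 [0.4025 0.1999 0.206 ]
gripfar 0.0243 -0.34 [0.4096 0.1982 0.206 ]
griptop [0.40559196 0.19934493 0.206     ]
-0.38 [0.40648161 0.19873272]
-0.4 [0.40629151 0.19827027]
-0.42 [0.40609221 0.19781172]
[[503.4, 244.9], [369.0, 204.7], [499.6, 253.4], [366.0, 211.8]] [[260.1 179.3]]
```

The rail length measures 330 mm and the grip and rack sizes fit. The rail origin is (0.539,-0.284) with yaw 0.171, and the carrier is at (0.406,0.1985) with yaw about -0.39. Next is the grasp and a small lift.

Run:
```python
from h import *
from workcell import bot,hand,get_obs
q=down(np.pi-.39); c=[.406,.1985]
def st(m): o=get_obs(); print(m,round(o["time_s"],2),o["position"].round(4),np.round(o["wrist_force"],2),np.round(o["ft_torque"],3),round(o["gripper_width"],4),o["grip_force"])
hand.move_gripper(.062)
bot.reach(c+[.30],q); st("above")
bot.servo_line(c+[.190],velocity=.12); st("at")
hand.move_gripper(.0,40); st("gripped")
bot.servo_line(c+[.215],velocity=.06); bot.dwell(.3); st("lift")
bot.servo_line(c+[.34],velocity=.2); st("up")
snap("wrist","w3"); snap("scene","s3")
```

```text
above 6.77 [0.4065 0.1982 0.3003] [-0.21  0.72 -0.02] [ 0.003 -0.058 -0.002] 0.0625 0.0
at 7.83 [0.4065 0.1986 0.1906] [ 0.91 -0.12 -0.46] [ 0.014  0.001 -0.02 ] 0.0623 0.0
gripped 8.23 [0.4065 0.1989 0.1906] [0.3  0.45 5.58] [0.08  0.092 0.015] 0.0274 39.78751480579376
lift 9.1 [0.4058 0.1984 0.2148] [ 0.55 -0.77 -3.66] [-0.026 -0.002 -0.005] 0.0273 39.593321084976196
up 9.88 [0.4054 0.1982 0.3388] [ 0.1   0.48 -3.2 ] [ 0.019  0.027 -0.02 ] 0.0276 39.67184364795685
```

Run:
```python
import cv2,numpy as np
a=cv2.imread("pics/w3.png")[180:400,170:480];b=cv2.imread("pics/s3.png")[90:240,220:320]
o=np.zeros((440,800,3),np.uint8);o[:,:520]=cv2.resize(a[:,25:285],(520,440));o[:420,520:]=cv2.resize(b,(280,420),interpolation=2)
cv2.imwrite("pics/c3.png",o)
```

```text
(no output)
```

View pics/c3.png

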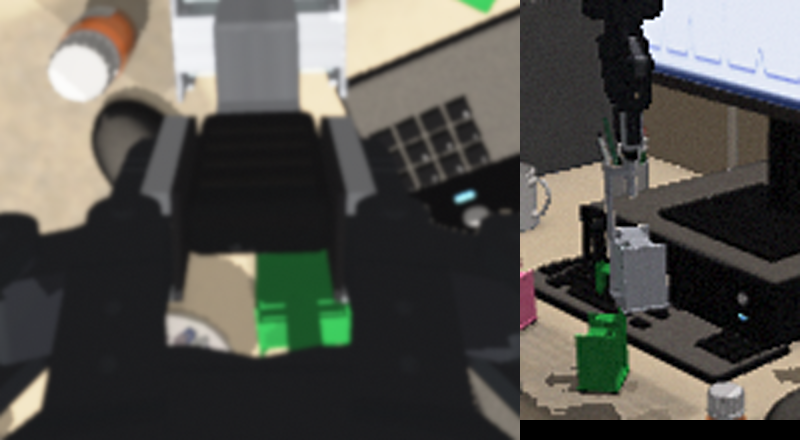

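The carrier is held straight between the pads. The grip's front-bottom edge is at about crop (260,113) and its top-far edge at about (260,250). I'll use them to check the offset in the grip.

Run:
```python
from h import *
K,V=cam("w3"); y=-.39; t=np.array([.4054,.1982,.3388]); ex=np.array([np.cos(y),np.sin(y),0])
for u,v,zr,n in((325,236.5,.160,"front-bottom, expect -6"),(325,305,.206,"top-far, expect +6")):
    p=ray(K,V,u,v,t[2]-.190+zr); print(n,((p-t)@ex*1000).round(2))
for x,zr in((-.006,.160),(-.006,.206),(.006,.206),(-.025,.076),(-.025,.149)): print(x,zr,proj(K,V,[t+ex*x+[0,0,zr-.19]]).round(1))
```

```text
front-bottom, expect -6 -5.18
top-far, expect +6 2.76
-0.006 0.16 [[324.4 235. ]]
-0.006 0.206 [[324.3 284. ]]
0.006 0.206 [[324.3 312.6]]
-0.025 0.076 [[324.6 164.7]]
-0.025 0.149 [[324.4 191.9]]
```

```bash
cat >> h.py <<'E'
O=np.array([.539,-.284]);YR=.171
EX=np.array([np.cos(YR),np.sin(YR)]);EY=np.array([-EX[1],EX[0]])
def W(x,y,z): return [*(O+EX*x+EY*y),z]
def F(n=4):
    "mean wrist force in rail axes, and TCP in rail axes"
    from workcell import bot,get_obs
    f=[]
    for _ in range(n): bot.dwell(.03); o=get_obs(); f.append(o["wrist_force"])
    f=np.mean(f,0); p=np.array(o["position"]); d=p[:2]-O
    return np.array([f[:2]@EX,f[:2]@EY,f[2]]),np.array([d@EX,d@EY,p[2]]),o["time_s"]
E
python3 - <<'E'
from h import *
from workcell import bot,get_obs
q=down(np.pi+YR)
bot.reach([.40,-.10,.34],q)
bot.servo_line(W(-.085,-.008,.34),velocity=.2)
bot.servo_line(W(-.085,-.008,.263),velocity=.15)
bot.dwell(.3)
f0,p,t=F(10); print(f0.round(2),p.round(4),t); np.save("f0.npy",f0)
for x in(-.05,-.03,-.02,-.012,-.006,-.001):
    bot.servo_line(W(x,-.008,.263),velocity=.05); f,p,t=F(3); print((f-f0).round(2),p.round(4),round(t,2))
    if np.abs(f-f0).max()>3: print("STOP"); break
snap("scene","s4");snap("side","d4")
E
```

```text
[-0.2   0.13 -3.42] [-0.085 -0.008  0.263] 13.6417
[0.44 0.16 0.01] [-0.0503 -0.008   0.263 ] 14.59
[ 0.32 -0.04  0.18] [-0.0302 -0.0079  0.2629] 15.24
[0.13 0.42 0.16] [-0.02   -0.0079  0.2629] 15.69
[-0.27  0.04  0.81] [-0.012  -0.008   0.2629] 16.1
[ 0.16 -0.15  0.24] [-0.006  -0.008   0.2629] 16.47
[-0.02  0.12  0.59] [-0.001 -0.008  0.263] 16.82
```

Run:
```python
import cv2,numpy as np
a=cv2.imread("pics/s4.png")[150:330,340:520];b=cv2.imread("pics/d4.png")[120:230,310:410]
o=np.zeros((480,800,3),np.uint8);o[:,:480]=cv2.resize(a,(480,480),interpolation=2);o[:352,480:]=cv2.resize(b,(320,352),interpolation=2)
cv2.imwrite("pics/c4.png",o)
```

```text
(no output)
```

View pics/c4.png

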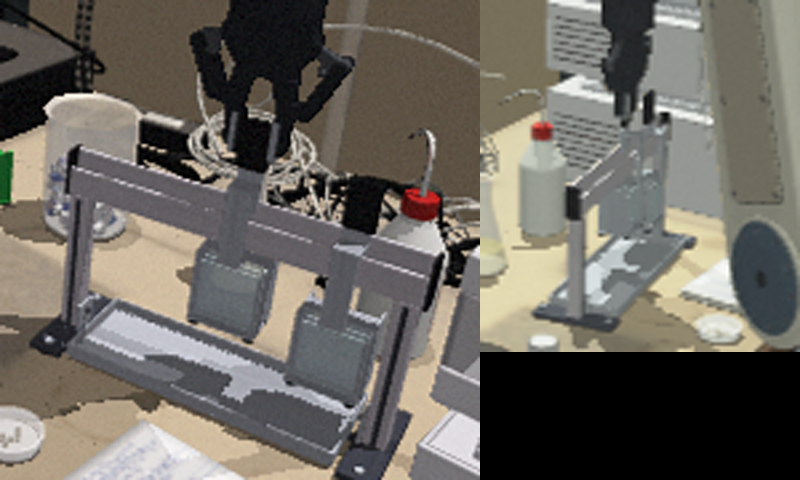

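The hook is over the lip with the rack under the rail, clear of the hung carrier. I'll lower it gently with force checks.

Run:
```python
from h import *
from workcell import bot,get_obs
f0=np.load("f0.npy"); x,y,z=-.001,-.008,.258
bot.servo_line(W(x,y,z),velocity=.05)
while z>.236:
    f,p,t=F(4); d=f-f0; print(d.round(2),p.round(4),round(t,2))
    if d[2]>2.0 or np.abs(d[:2]).max()>2: break
    z-=.001 if z>.2435 else .0005; bot.servo_line(W(x,y,z),velocity=.02)
```

```text
[0.31 0.1  0.44] [-0.001  -0.008   0.2579] 17.3
[0.44 0.06 0.28] [-0.001  -0.008   0.2571] 17.68
[ 0.39 -0.27 -0.08] [-0.001 -0.008  0.256] 18.07
[ 0.45 -0.16  0.26] [-0.001 -0.008  0.255] 18.45
[-0.12 -0.04  0.38] [-0.001 -0.008  0.254] 18.83
[ 0.44 -0.46  0.33] [-0.001 -0.008  0.253] 19.22
[1.71 0.03 0.85] [-0.0008 -0.008   0.252 ] 19.6
[ 2.83 -0.5   0.35] [-0.0008 -0.0081  0.2511] 19.98
```

The hook is inside the lip and touching its inner side, so I'll shift to +x, centre by force and go on down.

Run:
```python
from h import *
from workcell import bot,get_obs
f0=np.load("f0.npy"); x,y,z=.0004,-.008,.251
bot.servo_line(W(x,y,z),velocity=.02)
while z>.233:
    f,p,t=F(4); d=f-f0; print(d.round(2),p.round(4),round(t,2))
    if d[2]>2.0 or np.abs(d[:2]).max()>4: break
    if abs(d[0])>1: x+=.0005*np.sign(d[0])
    else: z-=.001 if z>.243 else .0005
    bot.servo_line(W(x,y,z),velocity=.02)
print(x,z)
```

```text
[ 0.25 -0.46  0.  ] [ 1.000e-04 -7.900e-03  2.508e-01] 20.37
[ 0.44 -0.42  0.15] [ 0.0004 -0.008   0.25  ] 20.75
[0.05 0.25 0.73] [ 0.0004 -0.008   0.249 ] 21.13
[-0.09  0.13  0.26] [ 0.0004 -0.008   0.248 ] 21.52
[ 0.15 -0.09 -0.11] [ 0.0004 -0.008   0.247 ] 21.9
[ 0.16 -0.35  0.54] [ 0.0004 -0.008   0.246 ] 22.28
[ 0.21 -0.08  0.26] [ 0.0004 -0.008   0.245 ] 22.67
[ 0.19 -0.61  0.01] [ 0.0004 -0.008   0.244 ] 23.05
[ 0.85 -0.07  0.36] [ 0.0004 -0.008   0.243 ] 23.43
[ 0.39 -0.26  0.17] [ 0.0004 -0.008   0.2425] 23.82
[ 0.21 -0.17  0.09] [ 0.0004 -0.008   0.242 ] 24.2
[ 0.08 -0.21  1.05] [ 0.0005 -0.008   0.2416] 24.58
[-0.5   0.48  4.87] [ 0.0005 -0.008   0.2413] 24.97
0.0004 0.241
```

The floor is at TCP z ≈ 0.2415, as predicted. I'll feel along +y with light contact.

Run:
```python
from h import *
from workcell import bot,get_obs
f0=np.load("f0.npy"); x,y,z=.0006,-.008,.2413; found=False
bot.servo_line(W(x,y,z),velocity=.02); log=[]
while y<.078:
    f,p,t=F(3); d=f-f0; log.append((round(y*1e3,1),round(z*1e3,2),d.round(1).tolist()))
    if np.abs(d).max()>9 or t>52: print("STOP");break
    if abs(d[0])>1.5: x+=.0004*np.sign(d[0])
    if d[2]>3: z-=-.0003
    elif d[2]<.9:
        z-=.0005
        if z<.2385: found=True;break
    else: y+=.003
    bot.servo_line(W(x,y,z),velocity=.03)
for l in log[::3]+log[-7:]: print(*l)
print(found,x,y,z,t)
```

```text
-8.0 241.3 [0.7, 0.3, 3.8]
-5.0 241.1 [-0.2, 1.0, 2.0]
-2.0 240.1 [0.3, -0.4, -0.3]
1.0 239.1 [0.2, -0.1, 0.3]
-2.0 241.1 [0.2, -0.2, 0.6]
-2.0 240.6 [-0.0, 0.4, 0.5]
-2.0 240.1 [0.3, -0.4, -0.3]
-2.0 239.6 [0.8, 0.4, 0.4]
-2.0 239.1 [0.3, 2.0, 2.1]
1.0 239.1 [0.2, -0.1, 0.3]
1.0 238.6 [0.1, 0.1, 0.3]
True 0.0006 0.001 0.23809999999999998 28.8167
```

It has sunk at y≈+1, which agrees with the light patch in w2. I'll lower to the notch bottom.

Run:
```python
from h import *
from workcell import bot,get_obs
f0=np.load("f0.npy"); x,y,z=.0006,.001,.2381
while z>.2325:
    bot.servo_line(W(x,y,z),velocity=.02)
    f,p,t=F(4); d=f-f0; print(d.round(2),p.round(4),round(t,2))
    if np.abs(d).max()>6: print("STOP");break
    if d[2]>1.2: 
        if d[2]>1.2 and z<.2362: break
    if abs(d[1])>1.2: y+=.001*np.sign(d[1])
    elif abs(d[0])>1.5: x+=.0004*np.sign(d[0])
    else: z-=.0005
# find the y slack
r={}
for s in(1,-1):
    yy=y
    for i in range(8):
        yy+=s*.001; bot.servo_line(W(x,yy,z+.0004),velocity=.03); f,p,t=F(3)
        if abs(f-f0)[1]>1.5: break
    r[s]=yy
y=(r[1]+r[-1])/2; bot.servo_line(W(x,y,z+.0004),velocity=.03); f,p,t=F(4)
print(r,x,y,z,(f-f0).round(2),p.round(4),t)
```

```text
[ 0.29 -0.36  0.27] [0.0006 0.001  0.2381] 29.2
[-0.01 -0.06  0.12] [0.0006 0.001  0.2376] 29.58
[ 0.97 -0.63  0.29] [0.0006 0.001  0.2371] 29.97
[0.17 0.   0.17] [0.0006 0.001  0.2366] 30.35
[0.35 0.04 0.36] [0.0006 0.001  0.2361] 30.73
[ 0.32 -0.3   0.82] [0.0006 0.001  0.2357] 31.12
[-0.32  0.79  5.64] [0.0008 0.0009 0.2355] 31.5
{1: 0.003, -1: 0.0} 0.0006 0.0015 0.2351 [-0.46 -1.84  4.26] [0.0006 0.0013 0.2355] 32.9333
```

Run:
```python
from h import *
from workcell import bot,get_obs
f0=np.load("f0.npy"); x,y,z=.0006,.0015,.2364; r={}
for s in(1,-1):
    yy=y; bot.servo_line(W(x,yy,z),velocity=.03)
    for i in range(9):
        yy+=s*.001; bot.servo_line(W(x,yy,z),velocity=.03); f,p,t=F(3)
        if abs(f-f0)[1]>1.5: break
    r[s]=yy; print(s,yy,(f-f0).round(2))
y=(r[1]+r[-1])/2
rx={}
bot.servo_line(W(x,y,z),velocity=.03)
for s in(1,-1):
    xx=x
    for i in range(6):
        xx+=s*.0005; bot.servo_line(W(xx,y,z),velocity=.03); f,p,t=F(3)
        if abs(f-f0)[0]>1.5: break
    rx[s]=xx
x=(rx[1]+rx[-1])/2
bot.servo_line(W(x,y,z),velocity=.03);bot.servo_line(W(x,y,.2356),velocity=.02); f,p,t=F(5)
print(rx,x,y,(f-f0).round(2),p.round(4),t)
```

```text
1 0.0085 [-0.29 -2.67 -0.52]
-1 -0.0015 [0.09 5.42 1.87]
{1: 0.0031, -1: -0.0009000000000000001} 0.0010999999999999998 0.0035000000000000005 [-0.05  0.    1.63] [0.0009 0.0035 0.2356] 40.85
```

Centred with clear play on both sides and resting at 1.6 N. Now I'll release and withdraw.

Run:
```python
from h import *
from workcell import bot,hand,get_obs
hand.move_gripper(.050); bot.dwell(.4)
f,p,t=F(4); print(f.round(2),p.round(4),t)
bot.servo_line([*get_obs()["position"][:2],.33],velocity=.06)
bot.servo_line(W(-.03,.05,.45),velocity=.15)
snap("wrist","w5");snap("scene","s5"); bot.dwell(1.0); snap("wrist","w6")
a,b=(cv2.imread(f"pics/{n}.png").astype(int) for n in("w5","w6")); print("diff",np.abs(a-b)[:250].max(),get_obs()["time_s"])
s=cv2.imread("pics/s5.png")[180:330,340:520]; w=cv2.imread("pics/w5.png")[90:290,100:500]
o=np.zeros((600,800,3),np.uint8); o[:400,:480]=cv2.resize(s,(480,400),interpolation=2); o[402:562,480:800]=cv2.resize(w,(320,160))
o[400:600,:400]=w; cv2.imwrite("pics/c5.png",o)
```

```text
[ 0.11 -0.21  0.32] [0.0011 0.0035 0.2356] 41.7333
diff 72 45.6417
```

View pics/c5.png

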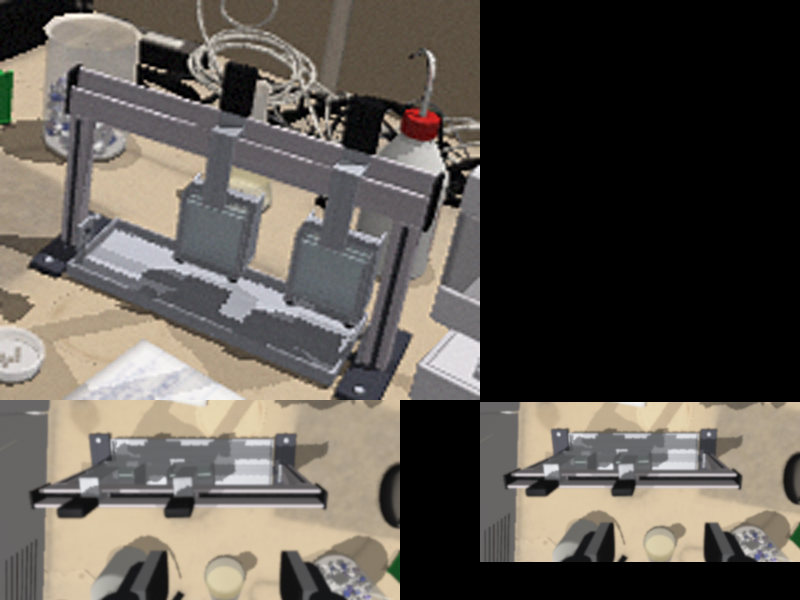

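The carrier hangs straight in the notch, at the same depth as its neighbour, and the gripper is clear of it.

```bash
python3 -c "
from workcell import hand_in
print(hand_in())"
```

```text
the job is handed in; nothing more can be done
None
```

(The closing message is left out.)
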